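# Free a glued block from a bench press of unknown thread hand

## Robot

A 6-joint arm with a two-finger parallel gripper is mounted at the origin on the work surface. World frame = base frame: x ahead of the robot, y to its left, z up, the work surface at z = 0. Lengths are in m, angles in degrees, forces in N, time in s.
With the tool pointing down it reaches from about 0.4 to 0.825 m from the base axis. Payload 7 kg.
Tool frame: the origin (TCP) lies midway between the tips of the shut fingers; the grasp point (between the pads) lies 19 mm behind it (r.hold_point_z is the distance from the TCP to the grasp point, in m); x points along the fingers, y is the direction in which the jaws open and shut, and the axes are right-handed (so a half turn about x gives the same grasp; the last joint's range is limited). The gripper opens to 88 mm and grips with 3 to 60 N. Pads are 19 mm wide; open, the fingers measure 130 mm over their backs; the gripper's body (78 mm by 193 mm) begins 47 mm behind the grasp point.
Start: joints at [-59.295, 20.546, 0.682, 0, -70.136, -16.507], TCP at [0.166, -0.654, 0.227] pointing down, gripper open.
Joint ranges: [-176.03, 176.03], [-82.01, 121.73], [-58.28, 71.71], [-173.87, 95.51], [-174.79, -0.11], [-173.66, 173.66]. Speed limits (degrees/s): [136.94, 136.94, 172.46, 180, 180, 180].

## Interface

Orientations are given as [roll, pitch, yaw] about the fixed x, y, z axes, in that order (R = Rz(yaw) Ry(pitch) Rx(roll)).
In Python, from plant import r, viewer, order gives the robot as it stands. The module is installed in compiled form; this text tells all that it offers.
- The arm moves only by the shell command python3 -m creep 'ROWS' [FORCE]. ROWS is JSON, a list of rows, each an object of numbers: "ax", "ay", "az": the turn, a rotation vector about the tool's x, y, z in degrees; "tx", "ty", "tz": the shift along the tool's x, y, z in m; "fingers": the finger opening in m, from 0 to 0.0876. A call has 1 to 5 rows; each row is the pose to reach, as a shift and turn from the pose commanded when the call began, along the tool's axes at that moment; what a row does not reach only later rows make up. A row lasts 1/10 s, in which the tool goes at most 50 mm and 8.59 degrees, less where a joint would pass 70% of its speed; a pose out of reach is approached as far as the arm can. A call with a gripper value outside its range is refused whole. The fingers move at their own pace and stop on an object; FORCE is the grip in N (left out, the last holds). Time passes only in rows, so rows that repeat a pose let the fingers close. It gives the time, the measured TCP pose, the force and the opening at its end, in the units of the state.
- r.get_state(): the state, without advancing time (a new reading comes with each control period).
- viewer.capture(name): name is "scene" or "side" or "wrist"; returns a dict with "pixels" (384x512x3 uint8, blue, green, red), "depth" (384x512 float32, m along the optical axis (not along the pixel's ray), 0 where there is no reading), "fx", "fy", "cx", "cy" (pixels), "rvec" (rotation vector, rad) and "tvec" (3), from world to camera coordinates, as OpenCV has them; the wrist camera has in their place "T_tool_cam" (4x4, takes a point from camera to tool coordinates, whose origin is the TCP and whose axes are the tool frame's). Camera axes: x right, y down, z forward; pixel columns grow to the right and rows downward; lengths in m; the calibration is good to about 2 mm. A picture is of the moment at which its call begins: read the wrist's pose just before it.
- order.close_job(): hands the job in, once; it reports no verdict.
The state is a dict: "time_s": time; "joints": joint angles; "qd": joint speeds; "joint_torque": joint torques, N m; "tcp_pos": TCP position; "eef_rot": TCP orientation; "contact_force": force on the tool from outside, world axes, zero at the start; "moment": the same for the moment, N m; "gripper_width": finger opening in m.
Only numpy, scipy, OpenCV 4.12 (cv2) and the standard library are available. Lean on these libraries where they do the work, as an engineer would, in place of code of your own. Each camera call takes 0.05 s, during which the arm holds its last target.

## Task

The glued block is still held under the blue bench press, and nobody remembers whether its screw has a right-hand or a left-hand thread: try the red handle, feel which way gives, and unscrew it that way as far as it goes. Draw the block by its free end completely out from under the screw, leave it lying on the bench and let go, then pick it up again by its middle and lay it flat across both green bearers of the drying rack, squarely and centred. Leave the screw open, don't drop the block, and don't disturb the glue bottle, tape measure, offcut and screwdriver.

Things in the scene. Friction and masses are not known exactly. Their poses are not given: they have to be found in the camera images.
- clamp: blue C-frame press, fixed to the bench. Origin on the bench (z = 0) under the vertical screw axis; its -x points out of its open mouth (the block comes out that way). Column and foot at 70 to 200 mm in +x; arm 42 mm wide (54 mm at the screw) from 104 to 144 mm above the bench, the frame's top. The screw's steel pad, 34 mm across, presses the block's top and does not turn
- handle_grip (a point): centre of the red bar handle, on the screw axis, 180 mm above the bench. The bar is 90 mm long along this point's x, 24 mm thick along its y, 36 mm tall (18 mm above and below this point); under it a 16 mm high hub 32 mm across, then the frame's arm 36 mm below this point. It turns with the handle and stays at its height: only the screw and pad rise as it opens
- handle (a joint): turn of the handle, rad, positive counter-clockwise from above; starts within 0.15 of 0 (tight). It may open the positive or the negative way, unknown at the start. The wrong way meets a hard stop within 0.35 of 0; the right way turns with light friction (0.2 N m) to the end stop at 2.5 or -2.5, raising the pad 6 mm. It stays where left; beyond 2.2 counts as fully open, beyond 1.5 as left open
- block: wooden block glued of two layers, 190 mm long (its x), 50 mm wide (y), 44 mm high (z), about 0.2 kg. Origin at the centre of its underside. It starts lying on the bench under the pad, its length within 0.1 rad of the clamp's x, its middle about 45 mm from the screw axis towards the clamp's mouth, so about 140 mm stick out in front of the axis
- block_mid (a point): centre of the block, 22 mm above its underside; axes as the block's
- rack: drying rack fixed to the bench: plywood board 200 x 110 x 12 mm with two green bearers on it, 20 mm wide, 18 mm high, running along the rack's y at 60 mm either side of the centre; their tops are 30 mm above the bench. Origin at the centre of its underside. The block is to lie with its length along the rack's x (either way round), its middle over the rack's centre
- glue: bystander: upright yellow glue bottle, 68 mm across, 190 mm tall; origin at the centre of its underside
- tape: bystander: red tape measure, 70 x 40 x 62 mm; origin at the centre of its underside
- offcut: bystander: dark wood offcut, 100 x 60 x 45 mm; origin at the centre of its underside
- screwdriver: bystander: screwdriver with blue handle, 200 mm, lying on the bench

How it is judged:
By the outcome, as a careful person would: the job done as asked, in the order asked, and still so for the second after the job is handed in, with the robot touching nothing.
It also fails if it takes over 69 s, if anything falls off the work surface, if the arm or the gripper's body presses on something with over 40 N, if the wrist force passes 120 N, or if a joint passes its speed limit or range.

## Working session

There is one attempt and no reset: what is moved stays moved. The work goes in short steps, Python scripts to look and compute and a shell command to move; the robot and the scene stay as the last step left them, time stands still between calls to the robot, and variables do not carry over. Pictures are saved under pics/ and viewed, and the job is handed in when it is done.

```bash
mkdir -p pics; ls
python3 - <<'E'
from plant import r,viewer
import cv2,numpy as np,pickle
print(r.get_state()); print(r.hold_point_z)
for n in("scene","side","wrist"):
    c=viewer.capture(n); pickle.dump(c,open(f'{n}0.pkl','wb')); cv2.imwrite(f'pics/{n}0.png',c['pixels'])
    print(n,c['fx'],c['fy'],c['cx'],c['cy'],c.get('rvec'),c.get('tvec'),c.get('T_tool_cam'))
E
```

```text
pics
{'time_s': 0.0, 'joints': array([-5.92959245e+01,  2.05915028e+01,  6.33640775e-01, -2.13032330e-02,
       -7.01352520e+01, -1.65054872e+01]), 'qd': array([ 0.05590033, -0.00608898, -0.00072969,  0.06338718, -0.02106053,
       -0.05036275]), 'joint_torque': array([ 8.83466837e-04, -5.82719493e+01,  2.93070316e+01,  6.99725166e+00,
        7.11611530e-03, -1.54100935e-04]), 'tcp_pos': array([ 0.16541053, -0.65391252,  0.22561719]), 'eef_rot': array([ 94.36921728,  89.90475603, 108.56055044]), 'contact_force': array([-0.73631056, -0.49360615,  0.14412687]), 'moment': array([-0.00508838, -0.01441811, -0.02136244]), 'gripper_width': 0.08750105498223382}
0.0188
scene 465.43927511668596 465.43927511668596 254.9134730421036 189.17332400134185 [ 2.3612554   0.85997324 -0.31161351] [-0.46147086 -0.19147494  1.49302294] None
side 412.69414130703353 412.69414130703353 260.88378611982773 197.83312277123176 [ 0.45590183 -2.82286098  1.05863695] [0.54325283 0.21658721 1.31794755] None
wrist 301.7779636310932 301.7779636310932 252.50678120192177 189.6085573551632 None None [[ 8.78585456e-04 -2.55900158e-01  9.66702818e-01 -1.57876896e-01]
 [ 9.99999516e-01 -2.04090637e-04 -9.62872808e-04  1.52325112e-03]
 [ 4.43694297e-04  9.66703195e-01  2.55899854e-01 -6.95079639e-02]
 [ 0.00000000e+00  0.00000000e+00  0.00000000e+00  1.00000000e+00]]
```

View pics/scene0.png

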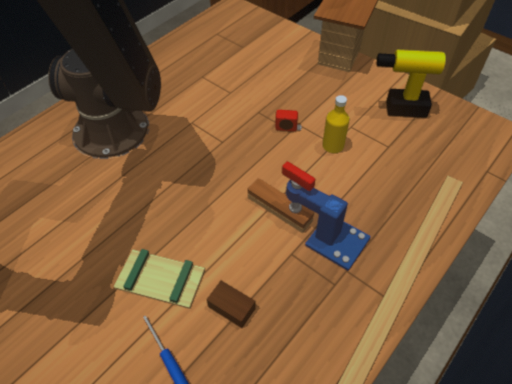

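View pics/side0.png

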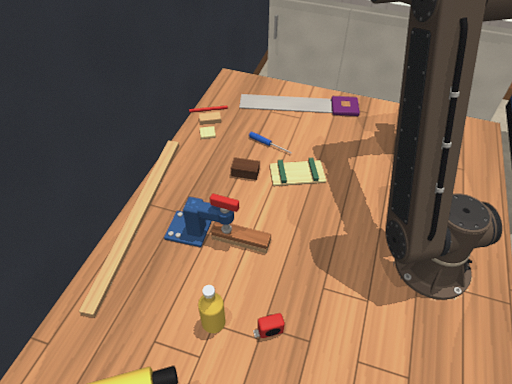

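View pics/wrist0.png

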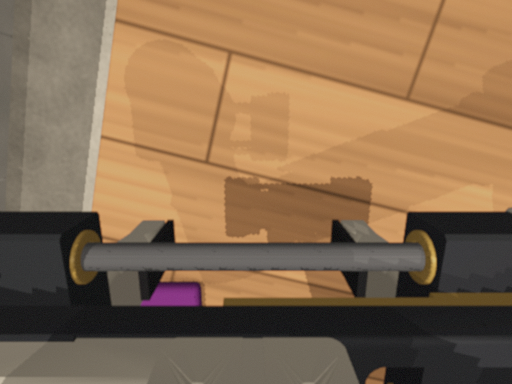

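The scene view shows the handle at about (298,176), the block from (250,188) to (310,225), the rack at (160,278), the offcut at (232,303), the tape at (287,120) and the glue at (336,130). Next I'll measure them with depth and colour.

```bash
cat > h.py <<'E'
import numpy as np,cv2,pickle
def cloud(c):
    d=c['depth'];v,u=np.indices(d.shape)
    P=np.stack([(u-c['cx'])/c['fx']*d,(v-c['cy'])/c['fy']*d,d],-1)
    R=cv2.Rodrigues(np.array(c['rvec'],float))[0]
    W=(P-np.array(c['tvec']))@R
    W[d<=0]=np.nan
    return W
def hsv(c): return cv2.cvtColor(c['pixels'],cv2.COLOR_BGR2HSV)
def rng(H,lo,hi): return cv2.inRange(H,np.array(lo),np.array(hi))>0
def rect(p):
    (c,s,a)=cv2.minAreaRect((p[:,:2]*1000).astype(np.float32)); return np.round(c,1),np.round(s,1),round(a,1)
E
python3 - <<'E'
from h import *
for n in("scene","side"):
    c=pickle.load(open(f'{n}0.pkl','rb'));W=cloud(c);H=hsv(c);z=W[...,2]
    print(n,'table z',np.nanmedian(z[150:300,200:350]))
    red=rng(H,(0,170,90),(6,255,255))|rng(H,(174,170,90),(180,255,255))
    blue=rng(H,(100,120,40),(125,255,255))
    green=rng(H,(60,60,20),(95,255,160))
    yel=rng(H,(20,150,60),(32,255,255))
    rackm=rng(H,(22,40,120),(40,140,255))
    ins=(W[...,0]>.2)&(W[...,0]<1)&(np.abs(W[...,1])<.6)
    for nm,m in dict(handle=red&(z>.165),tape=red&(z<.1)&(z>.01),bluetop=blue&(z>.135)&(z<.155),foot=blue&(z<.06)&(z>.003),green=green&(z<.06),glue=yel&(z>.02),rack=rackm&(z<.03)&(z>.006)).items():
        m=m&ins
        k,l,s,ce=cv2.connectedComponentsWithStats(m.astype(np.uint8))
        for i in range(1,k):
            if s[i,4]<25: continue
            p=W[l==i];p=p[~np.isnan(p).any(1)]
            print(nm,s[i].tolist(),np.round(np.median(p,0)*1000),'zmax',np.round(np.percentile(p[:,2],[5,95])*1000),*rect(p))
    # block / offcut by height band
    for nm,lo,hi in(('h44',.038,.050),):
        m=ins&(z>lo)&(z<hi)&~red&~blue&~yel
        k,l,s,ce=cv2.connectedComponentsWithStats(m.astype(np.uint8))
        for i in range(1,k):
            if s[i,4]<25: continue
            p=W[l==i];print(nm,s[i].tolist(),np.round(np.median(p,0)*1000),*rect(p))
E
```

```text
scene table z 0.00022310215981997754
handle [283, 162, 32, 28, 445] [663.  95. 195.] zmax [174. 199.] [658.6 101.5] [25.2 87.8] 88.2
tape [276, 110, 22, 21, 280] [430. 359.  59.] zmax [16. 63.] [428.2 361.1] [66.5 42.2] 31.8
bluetop [288, 183, 58, 36, 658] [745. 102. 142.] zmax [139. 145.] [711.5 104.4] [149.1  57.8] 5.8
foot [306, 223, 63, 46, 1155] [809. 100.  13.] zmax [10. 17.] [792.9 112.5] [126.5 121.4] 4.0
foot [160, 349, 28, 35, 402] [ 703. -390.   23.] zmax [18. 27.] [ 701.5 -390.4] [22.6 90.4] 74.8
green [124, 250, 23, 39, 270] [ 461. -286.   29.] zmax [26. 33.] [ 459.2 -284.1] [ 19.1 109.4] 24.4
green [170, 261, 21, 40, 261] [ 570. -239.   29.] zmax [26. 32.] [ 568.3 -234.7] [ 16.5 106.7] 24.4
glue [323, 106, 26, 44, 853] [599. 371. 101.] zmax [ 28. 155.] [593.2 380.7] [65.4 52.8] 28.7
rack [114, 250, 26, 40, 346] [ 433. -298.   12.] zmax [ 8. 16.] [ 434.4 -294.3] [ 32.7 109.2] 24.9
rack [130, 255, 55, 47, 1512] [ 511. -262.   11.] zmax [ 8. 15.] [ 510.6 -259.3] [106.9 111.7] 23.9
rack [400, 257, 9, 18, 29] [963. 149.  21.] zmax [18. 25.] [962.9 151.9] [ 4.1 58.3] 9.1
rack
[... 1225 characters left out ...]
, 38, 754] [574. 415. 119.] zmax [ 32. 150.] [581.9 402.1] [64.7 54.1] 37.3
rack [200, 126, 15, 12, 143] [ 923. -358.   14.] zmax [ 9. 18.] [ 922.4 -360.2] [58.9 64.6] 31.9
rack [283, 161, 30, 23, 536] [ 508. -252.   14.] zmax [ 9. 18.] [ 508.9 -254.6] [ 98.5 114.5] 23.1
rack [314, 160, 12, 22, 137] [ 429. -285.   14.] zmax [ 8. 18.] [ 431.5 -291.5] [ 26.6 111. ] 21.4
rack [270, 163, 11, 22, 167] [ 586. -218.   14.] zmax [10. 19.] [ 587.6 -220. ] [ 29.6 113.4] 24.2
h44 [230, 157, 30, 17, 313] [ 699. -193.   46.] [ 700.  -195.6] [99.7 64.7] 6.9
h44 [211, 221, 60, 26, 686] [595. 107.  46.] [609.2 102.1] [189.4  55.8] 1.2
h44 [265, 328, 16, 6, 30] [412. 381.  43.] [414.5 382.9] [42.7  3.2] 30.9
```

```bash
cat >> h.py <<'E'
from scipy.spatial.transform import Rotation as Ro
def pose():
    from plant import r
    s=r.get_state();R=Ro.from_euler('xyz',s['eef_rot'],degrees=True).as_matrix()
    return s,np.array(s['tcp_pos']),R
def go(pos,jaw):
    """delta in tool axes to reach TCP pos (m), tool down, tool y at angle jaw (deg, mod 360)"""
    s,p,R=pose()
    a=np.radians(jaw);x=np.array([0,0,-1.]);y=np.array([np.cos(a),np.sin(a),0]);T=np.stack([x,y,np.cross(x,y)],1)
    rv=Ro.from_matrix(R.T@T).as_rotvec(degrees=True)
    d=R.T@(np.array(pos)-p)
    print('jaw now',round(np.degrees(np.arctan2(R[1,1],R[0,1])),2),'tcp',np.round(p,4),'J',np.round(s['joints'],1))
    print('a',np.round(rv,2),'t',np.round(d,4),'|t|',round(np.linalg.norm(d),3))
E
python3 - <<'E'
from h import *
go([.62,.104,.32],90);go([.62,.104,.32],-90)
E
```

```text
jaw now 104.2 tcp [ 0.1654 -0.654   0.2258] J [-59.3  20.6   0.6  -0.  -70.1 -16.5]
a [14.2  -0.02 -0.07] t [-0.0935  0.6235  0.6266] |t| 0.889
jaw now 104.2 tcp [ 0.1654 -0.654   0.2258] J [-59.3  20.6   0.6  -0.  -70.1 -16.5]
a [-1.658e+02  1.000e-01 -3.000e-02] t [-0.0935  0.6235  0.6266] |t| 0.889
```

```bash
python3 -m creep '[{"tx":-0.0234,"ty":0.151,"tz":0.176},{"tx":-0.0234,"ty":0.151,"tz":0.176},{"tx":-0.0234,"ty":0.151,"tz":0.176},{"tx":-0.0234,"ty":0.151,"tz":0.176},{"tx":-0.0234,"ty":0.151,"tz":0.176}]'
```

```text
invalid input
```

```bash
python3 -m creep '[{"tx":-0.0234,"ty":0.151,"tz":0.176},{"tx":-0.0234,"ty":0.151,"tz":0.176},{"tx":-0.0234,"ty":0.151,"tz":0.176},{"tx":-0.0234,"ty":0.151,"tz":0.176},{"tx":-0.0234,"ty":0.151,"tz":0.176}]'
```

```text
invalid input
```

```bash
python3 -m creep '[{"tx":-0.0234,"ty":0.151,"tz":0.176},{"tx":-0.0234,"ty":0.151,"tz":0.176},{"tx":-0.0234,"ty":0.151,"tz":0.176},{"tx":-0.0234,"ty":0.151,"tz":0.176},{"tx":-0.0234,"ty":0.151,"tz":0.176}]'; python3 -c "
from h import *
go([.70,.104,.32],90)"
```

```text
jaw now 104.2 tcp [ 0.1654 -0.654   0.2258] J [-59.3  20.6   0.6  -0.  -70.1 -16.5]
a [14.2  -0.02 -0.07] t [-0.0935  0.6039  0.7041] |t| 0.932invalid input
```

```bash
python3 -m creep '[{"ax":0,"ay":0,"az":0,"tx":-0.0234,"ty":0.151,"tz":0.176,"fingers":0.0876},{"ax":0,"ay":0,"az":0,"tx":-0.0234,"ty":0.151,"tz":0.176,"fingers":0.0876},{"ax":0,"ay":0,"az":0,"tx":-0.0234,"ty":0.151,"tz":0.176,"fingers":0.0876},{"ax":0,"ay":0,"az":0,"tx":-0.0234,"ty":0.151,"tz":0.176,"fingers":0.0876},{"ax":0,"ay":0,"az":0,"tx":-0.0234,"ty":0.151,"tz":0.176,"fingers":0.0876}]'; python3 -c "
from h import *
go([.70,.104,.32],90)"
```

```text
time_s: 0.65
tcp_pos: [0.3003, -0.4625, 0.2504]
eef_rot: [-18.7, 90.0, -4.4]
contact_force: [0.6, -0.8, 0.0]
gripper_width: 0.0875
jaw now 104.26 tcp [ 0.3003 -0.4625  0.2504] J [-36.7   8.  -13.   -0.  -69.  -39.1]
a [1.426e+01 3.000e-02 1.000e-02] t [-0.0694  0.4506  0.527 ] |t| 0.697
```

```bash
python3 -m creep '[{"ax":0,"ay":0,"az":0,"tx":-0.0234,"ty":0.151,"tz":0.176,"fingers":0.0876},{"ax":0,"ay":0,"az":0,"tx":-0.0234,"ty":0.151,"tz":0.176,"fingers":0.0876},{"ax":0,"ay":0,"az":0,"tx":-0.0234,"ty":0.151,"tz":0.176,"fingers":0.0876},{"ax":0,"ay":0,"az":0,"tx":-0.0234,"ty":0.151,"tz":0.176,"fingers":0.0876},{"ax":0,"ay":0,"az":0,"tx":-0.0234,"ty":0.151,"tz":0.176,"fingers":0.0876}]' && python3 -m creep '[{"ax":0,"ay":0,"az":0,"tx":-0.0234,"ty":0.151,"tz":0.176,"fingers":0.0876},{"ax":0,"ay":0,"az":0,"tx":-0.0234,"ty":0.151,"tz":0.176,"fingers":0.0876},{"ax":0,"ay":0,"az":0,"tx":-0.0234,"ty":0.151,"tz":0.176,"fingers":0.0876},{"ax":0,"ay":0,"az":0,"tx":-0.0234,"ty":0.151,"tz":0.176,"fingers":0.0876},{"ax":0,"ay":0,"az":0,"tx":-0.0234,"ty":0.151,"tz":0.176,"fingers":0.0876}]'; python3 -c "
from h import *
go([.70,.104,.32],90)"
```

```text
time_s: 1.15
tcp_pos: [0.434, -0.2728, 0.2738]
eef_rot: [-6.2, 90.0, 8.1]
contact_force: [0.5, -0.3, 0.6]
gripper_width: 0.0873
time_s: 1.65
tcp_pos: [0.5676, -0.083, 0.2968]
eef_rot: [38.7, 90.0, 53.0]
contact_force: [0.5, -0.6, -0.0]
gripper_width: 0.0875
jaw now 104.29 tcp [ 0.5676 -0.083   0.2968] J [ 11.2   8.8  -6.   -0.  -75.2 -86.9]
a [ 1.429e+01  1.000e-02 -1.000e-02] t [-0.0232  0.1485  0.1744] |t| 0.23
```

```bash
python3 -m creep '[{"ax":2.8,"ay":0,"az":0,"tx":-0.005,"ty":0.030,"tz":0.035,"fingers":0.0876},{"ax":5.6,"ay":0,"az":0,"tx":-0.009,"ty":0.060,"tz":0.070,"fingers":0.0876},{"ax":8.4,"ay":0,"az":0,"tx":-0.014,"ty":0.090,"tz":0.105,"fingers":0.0876},{"ax":11.3,"ay":0,"az":0,"tx":-0.019,"ty":0.120,"tz":0.140,"fingers":0.0876},{"ax":14.2,"ay":0,"az":0,"tx":-0.023,"ty":0.1485,"tz":0.1745,"fingers":0.0876}]' && python3 -m creep '[{"ax":0,"ay":0,"az":0,"tx":0,"ty":0,"tz":0,"fingers":0.0876},{"ax":0,"ay":0,"az":0,"tx":0,"ty":0,"tz":0,"fingers":0.0876}]'
cat > w.py <<'E'
from h import *
import sys
def wristcap(name):
    from plant import viewer
    s,p,R=pose(); c=viewer.capture('wrist'); c['p']=p;c['R']=R
    pickle.dump(c,open(name+'.pkl','wb')); cv2.imwrite(f'pics/{name}.png',c['pixels']); return c
def wcloud(c):
    d=c['depth'];v,u=np.indices(d.shape)
    P=np.stack([(u-c['cx'])/c['fx']*d,(v-c['cy'])/c['fy']*d,d],-1)
    T=np.array(c['T_tool_cam']); Q=P@T[:3,:3].T+T[:3,3]
    W=Q@c['R'].T+c['p']; W[d<=0]=np.nan; return W
E
python3 - <<'E'
from w import *
c=wristcap('w1');W=wcloud(c);H=hsv(c);z=W[...,2]
go([.70,.104,.32],90)
red=rng(H,(0,170,60),(6,255,255))|rng(H,(174,170,60),(180,255,255))
blue=rng(H,(100,120,40),(125,255,255))
for nm,m in dict(handle=red&(z>.185),blue=blue&(z>.13)&(z<.155),block=(z>.038)&(z<.05)&~blue).items():
    k,l,s,ce=cv2.connectedComponentsWithStats(m.astype(np.uint8))
    for i in range(1,k):
        if s[i,4]<100: continue
        p=W[l==i];print(nm,s[i].tolist(),np.round(np.median(p,0)*1000),*rect(p))
E
```

```text
time_s: 2.15
tcp_pos: [0.6998, 0.1029, 0.3198]
eef_rot: [-177.0, 90.0, -177.1]
contact_force: [0.2, -0.8, 0.6]
gripper_width: 0.0876
time_s: 2.35
tcp_pos: [0.6992, 0.1022, 0.3181]
eef_rot: [-161.3, 89.9, -161.3]
contact_force: [-1.1, -0.4, 0.9]
gripper_width: 0.0875
jaw now 90.05 tcp [0.6988 0.1013 0.3188] J [  24.    21.5   13.9   -0.   -82.5 -114. ]
a [ 0.05 -0.08  0.03] t [-0.0012  0.0027  0.0012] |t| 0.003
handle [245, 89, 25, 97, 2296] [652. 107. 197.] [655.1 107.3] [22.5 87.8] 89.7
blue [234, 116, 55, 126, 3197] [740. 115. 143.] [708.8 111.3] [149.  60.] 4.1
block [232, 17, 39, 106, 3005] [560.  99.  44.] [579.  101.4] [132.3  49.9] 0.9
block [442, 52, 23, 51, 257] [590. 366.  44.] [587.8 373.3] [63.9 24.5] 5.9
block [14, 122, 63, 73, 2994] [ 696. -195.   45.] [ 698.7 -196.5] [100.1  61.8] 7.5
```

View pics/w1.png

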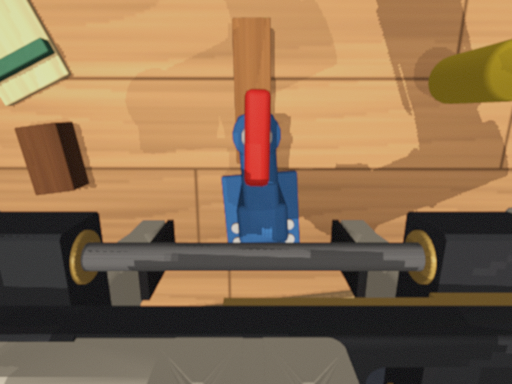

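The wrist view shows the handle upright at (258,137), the block's free end at (252,20) and the offcut on the left. The handle measures (0.655, 0.107), in agreement with the other cameras to within a few mm. I'll grip it now.

```bash
python3 -m creep '[{"ax":0,"ay":0,"az":0,"tx":0,"ty":0.0055,"tz":-0.044,"fingers":0.0876},{"ax":0,"ay":0,"az":0,"tx":0.04,"ty":0.0055,"tz":-0.044,"fingers":0.0876},{"ax":0,"ay":0,"az":0,"tx":0.08,"ty":0.0055,"tz":-0.044,"fingers":0.0876},{"ax":0,"ay":0,"az":0,"tx":0.12,"ty":0.0055,"tz":-0.044,"fingers":0.0876},{"ax":0,"ay":0,"az":0,"tx":0.151,"ty":0.0055,"tz":-0.044,"fingers":0.0876}]' && python3 -m creep '[{"ax":0,"ay":0,"az":0,"tx":0,"ty":0,"tz":0,"fingers":0.0876},{"ax":0,"ay":0,"az":0,"tx":0,"ty":0,"tz":0,"fingers":0.02},{"ax":0,"ay":0,"az":0,"tx":0,"ty":0,"tz":0,"fingers":0.02},{"ax":0,"ay":0,"az":0,"tx":0,"ty":0,"tz":0,"fingers":0.02},{"ax":0,"ay":0,"az":0,"tx":0,"ty":0,"tz":0,"fingers":0.02}]' 25;  python3 -m creep '[{"ax":0,"ay":0,"az":0,"tx":0,"ty":0,"tz":0,"fingers":0.02},{"ax":0,"ay":0,"az":0,"tx":0,"ty":0,"tz":0,"fingers":0.02}]' 25
```

```text
time_s: 2.9
tcp_pos: [0.6536, 0.1051, 0.1673]
eef_rot: [173.3, 90.0, 173.3]
contact_force: [0.1, 0.4, 0.3]
gripper_width: 0.0877
time_s: 3.4
tcp_pos: [0.6557, 0.1067, 0.1704]
eef_rot: [23.1, 89.9, 23.1]
contact_force: [0.1, -0.2, -0.2]
gripper_width: 0.0612
time_s: 3.6
tcp_pos: [0.6551, 0.1067, 0.1692]
eef_rot: [26.2, 90.0, 26.2]
contact_force: [-0.4, -1.1, -0.2]
gripper_width: 0.0456
```

```bash
python3 -m creep '[{"ax":0,"ay":0,"az":0,"tx":0,"ty":0,"tz":0,"fingers":0.02},{"ax":0,"ay":0,"az":0,"tx":0,"ty":0,"tz":0,"fingers":0.02},{"ax":0,"ay":0,"az":0,"tx":0,"ty":0,"tz":0,"fingers":0.02},{"ax":0,"ay":0,"az":0,"tx":0,"ty":0,"tz":0,"fingers":0.02}]' 25; python3 -c "
from h import *
s,p,R=pose();print(s['contact_force'],s['moment'])
go([.655,.107,.168],90)"
```

```text
time_s: 4.0
tcp_pos: [0.655, 0.1062, 0.1687]
eef_rot: [-121.4, 90.0, -121.4]
contact_force: [-0.0, -2.0, -0.1]
gripper_width: 0.0239
[-0.02955933 -2.03447324 -0.09614373] [-0.77958364 -0.13143605 -0.19053342]
jaw now 89.98 tcp [0.655  0.1062 0.1687] J [  26.    21.7   -5.4    0.   -62.9 -116. ]
a [-0.02 -0.02  0.03] t [0.0007 0.0008 0.    ] |t| 0.001
```

```bash
cat > st.py <<'E'
from h import *
s,p,R=pose();print(np.round(s['contact_force'],1),np.round(s['moment'],2),'jaw',round(np.degrees(np.arctan2(R[1,1],R[0,1])),2),'j6',round(s['joints'][5],1),'w',round(s['gripper_width'],4),'p',np.round(p,4))
E
python3 -m creep '[{"ax":-3,"ay":0,"az":0,"tx":0,"ty":0,"tz":0,"fingers":0.02},{"ax":-6,"ay":0,"az":0,"tx":0,"ty":0,"tz":0,"fingers":0.02},{"ax":-6,"ay":0,"az":0,"tx":0,"ty":0,"tz":0,"fingers":0.02}]' 25; python3 st.py
```

```text
time_s: 4.3
tcp_pos: [0.655, 0.106, 0.1687]
eef_rot: [-120.9, 90.0, -114.8]
contact_force: [0.7, -3.5, -0.3]
gripper_width: 0.024
[ 0.7 -3.5 -0.3] [-1.23 -0.22  0.19] jaw 96.03 j6 -110.0 w 0.024 p [0.655  0.106  0.1687]
```

```bash
for i in 1; do python3 -m creep '[{"ax":-3,"ay":0,"az":0,"tx":0,"ty":0,"tz":0,"fingers":0.02},{"ax":-6,"ay":0,"az":0,"tx":0,"ty":0,"tz":0,"fingers":0.02},{"ax":-6,"ay":0,"az":0,"tx":0,"ty":0,"tz":0,"fingers":0.02}]' 25; python3 st.py; done
```

```text
time_s: 4.6
tcp_pos: [0.655, 0.1058, 0.1687]
eef_rot: [-122.8, 89.9, -110.8]
contact_force: [0.9, -5.8, -0.2]
gripper_width: 0.0238
[ 0.9 -5.8 -0.2] [-1.82 -0.37  0.18] jaw 101.95 j6 -104.1 w 0.0238 p [0.655  0.1058 0.1687]
```

```bash
python3 -m creep '[{"ax":-3,"ay":0,"az":0,"tx":0,"ty":0,"tz":0,"fingers":0.02},{"ax":-5,"ay":0,"az":0,"tx":0,"ty":0,"tz":0,"fingers":0.02},{"ax":-5,"ay":0,"az":0,"tx":0,"ty":0,"tz":0,"fingers":0.02}]' 25; python3 st.py
```

```text
time_s: 4.9
tcp_pos: [0.655, 0.1057, 0.1687]
eef_rot: [-122.8, 89.9, -105.9]
contact_force: [0.4, -5.8, -1.4]
gripper_width: 0.024
[ 0.4 -5.8 -1.4] [-1.94 -0.51  0.05] jaw 106.9 j6 -99.1 w 0.024 p [0.655  0.1057 0.1687]
```

```bash
python3 -m creep '[{"ax":-3,"ay":0,"az":0,"tx":0,"ty":0,"tz":0,"fingers":0.02},{"ax":-6,"ay":0,"az":0,"tx":0,"ty":0,"tz":0,"fingers":0.02},{"ax":-6,"ay":0,"az":0,"tx":0,"ty":0,"tz":0,"fingers":0.02}]' 25; python3 st.py
```

```text
time_s: 5.2
tcp_pos: [0.6551, 0.1055, 0.1687]
eef_rot: [-125.4, 89.9, -102.5]
contact_force: [2.0, -6.7, -0.2]
gripper_width: 0.0242
[ 2.  -6.7 -0.2] [-2.25 -0.65  0.15] jaw 112.93 j6 -93.1 w 0.0242 p [0.6551 0.1055 0.1687]
```

```bash
python3 -m creep '[{"ax":-3,"ay":0,"az":0,"tx":0,"ty":0,"tz":0,"fingers":0.02},{"ax":-6,"ay":0,"az":0,"tx":0,"ty":0,"tz":0,"fingers":0.02},{"ax":-9,"ay":0,"az":0,"tx":0,"ty":0,"tz":0,"fingers":0.02},{"ax":-9,"ay":0,"az":0,"tx":0,"ty":0,"tz":0,"fingers":0.02}]' 25; python3 st.py; python3 -c "
from w import *
from plant import viewer
c=viewer.capture('scene');cv2.imwrite('pics/s2.png',cv2.resize(c['pixels'][100:260,200:400],(800,640))[:600])
c=viewer.capture('side');cv2.imwrite('pics/d2.png',cv2.resize(c['pixels'][140:290,130:330],(800,600)))
"
```

```text
time_s: 5.6
tcp_pos: [0.6552, 0.1052, 0.1687]
eef_rot: [-127.6, 89.9, -95.6]
contact_force: [2.5, -7.7, -0.7]
gripper_width: 0.024
[ 2.5 -7.7 -0.7] [-2.61 -0.92  0.14] jaw 121.92 j6 -84.1 w 0.024 p [0.6552 0.1052 0.1687]
```

View pics/d2.png

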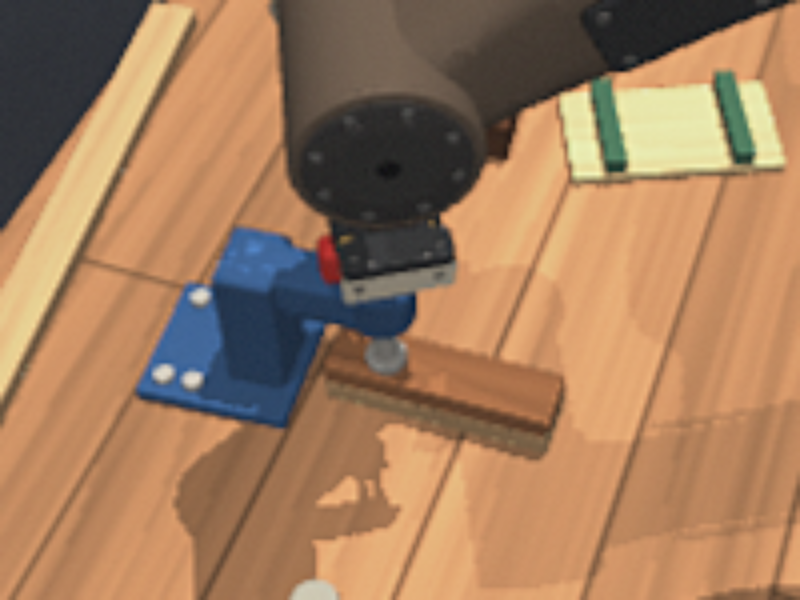

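```bash
python3 -m creep '[{"ax":-8,"ay":0,"az":0,"tx":0,"ty":-0.0013,"tz":-0.0008,"fingers":0.02},{"ax":-16,"ay":0,"az":0,"tx":0,"ty":-0.0013,"tz":-0.0008,"fingers":0.02},{"ax":-24,"ay":0,"az":0,"tx":0,"ty":-0.0013,"tz":-0.0008,"fingers":0.02},{"ax":-32,"ay":0,"az":0,"tx":0,"ty":-0.0013,"tz":-0.0008,"fingers":0.02},{"ax":-40,"ay":0,"az":0,"tx":0,"ty":-0.0013,"tz":-0.0008,"fingers":0.02}]' 25; python3 st.py
```

```text
time_s: 6.2
tcp_pos: [0.6562, 0.1044, 0.1687]
eef_rot: [-91.5, 89.9, -19.4]
contact_force: [7.2, -6.3, -4.2]
gripper_width: 0.0236
[ 7.2 -6.3 -4.2] [-2.19 -2.28 -0.25] jaw 162.15 j6 -43.8 w 0.0236 p [0.6562 0.1044 0.1687]
```

```bash
python3 -m creep '[{"ax":-8,"ay":0,"az":0,"tx":0,"ty":-0.0019,"tz":-0.001,"fingers":0.02},{"ax":-16,"ay":0,"az":0,"tx":0,"ty":-0.0019,"tz":-0.001,"fingers":0.02},{"ax":-24,"ay":0,"az":0,"tx":0,"ty":-0.0019,"tz":-0.001,"fingers":0.02},{"ax":-32,"ay":0,"az":0,"tx":0,"ty":-0.0019,"tz":-0.001,"fingers":0.02},{"ax":-40,"ay":0,"az":0,"tx":0,"ty":-0.0019,"tz":-0.001,"fingers":0.02}]' 25; python3 st.py
```

```text
time_s: 6.7
tcp_pos: [0.6575, 0.1043, 0.1687]
eef_rot: [-79.5, 89.9, 32.7]
contact_force: [4.9, 0.3, -2.2]
gripper_width: 0.0237
[ 4.9  0.3 -2.2] [-0.05 -1.42 -0.23] jaw -157.83 j6 -3.6 w 0.0237 p [0.6575 0.1043 0.1687]
```

```bash
python3 -m creep '[{"ax":-8,"ay":0,"az":0,"tx":0,"ty":0,"tz":0,"fingers":0.02},{"ax":-16,"ay":0,"az":0,"tx":0,"ty":0,"tz":0,"fingers":0.02},{"ax":-24,"ay":0,"az":0,"tx":0,"ty":0,"tz":0,"fingers":0.02},{"ax":-24,"ay":0,"az":0,"tx":0,"ty":0,"tz":0,"fingers":0.02}]' 25; python3 st.py;python3 -m creep '[{"ax":-4,"ay":0,"az":0,"tx":0,"ty":0,"tz":0,"fingers":0.02},{"ax":-7,"ay":0,"az":0,"tx":0,"ty":0,"tz":0,"fingers":0.02},{"ax":-7,"ay":0,"az":0,"tx":0,"ty":0,"tz":0,"fingers":0.02}]' 25; python3 st.py
```

```text
time_s: 7.1
tcp_pos: [0.6582, 0.1048, 0.1688]
eef_rot: [-108.1, 89.8, 28.0]
contact_force: [6.4, 1.9, -3.7]
gripper_width: 0.0239
[ 6.4  1.9 -3.7] [ 0.22 -2.01  0.17] jaw -133.84 j6 20.4 w 0.0239 p [0.6582 0.1048 0.1688]
time_s: 7.4
tcp_pos: [0.6583, 0.1049, 0.1687]
eef_rot: [-114.1, 89.8, 28.8]
contact_force: [7.5, 2.0, -4.7]
gripper_width: 0.0244
[ 7.5  2.  -4.7] [ 0.4  -2.15  0.13] jaw -127.02 j6 27.2 w 0.0244 p [0.6583 0.1049 0.1687]
```

```bash
python3 -m creep '[{"ax":-3,"ay":0,"az":0,"tx":0,"ty":0,"tz":0,"fingers":0.02},{"ax":-3,"ay":0,"az":0,"tx":0,"ty":0,"tz":0,"fingers":0.02}]' 25; python3 st.py;python3 -m creep '[{"ax":-3,"ay":0,"az":0,"tx":0,"ty":0,"tz":0,"fingers":0.02},{"ax":-3,"ay":0,"az":0,"tx":0,"ty":0,"tz":0,"fingers":0.02}]' 25; python3 st.py
```

```text
time_s: 7.6
tcp_pos: [0.6584, 0.105, 0.1687]
eef_rot: [-116.2, 89.8, 29.7]
contact_force: [7.8, 1.4, -4.7]
gripper_width: 0.0239
[ 7.8  1.4 -4.7] [ 0.4  -2.23  0.05] jaw -124.03 j6 30.2 w 0.0239 p [0.6584 0.105  0.1687]
time_s: 7.8
tcp_pos: [0.6584, 0.1051, 0.1688]
eef_rot: [-115.6, 89.8, 33.3]
contact_force: [6.3, 1.8, -5.2]
gripper_width: 0.0241
[ 6.3  1.8 -5.2] [ 0.56 -2.27 -0.64] jaw -121.08 j6 33.2 w 0.0241 p [0.6584 0.1051 0.1688]
```

```bash
python3 -m creep '[{"ax":-2,"ay":0,"az":0,"tx":0,"ty":0,"tz":0,"fingers":0.02},{"ax":-2,"ay":0,"az":0,"tx":0,"ty":0,"tz":0,"fingers":0.02}]' 25; python3 st.py
```

```text
time_s: 8.0
tcp_pos: [0.6584, 0.1051, 0.1688]
eef_rot: [-114.6, 89.7, 36.3]
contact_force: [6.9, 2.3, -4.9]
gripper_width: 0.0244
[ 6.9  2.3 -4.9] [ 0.76 -2.19 -0.84] jaw -119.14 j6 35.1 w 0.0244 p [0.6584 0.1051 0.1688]
```

The end stop is felt: Mz jumped to -0.84. I'll back off slightly and release.

```bash
python3 -m creep '[{"ax":2,"ay":0,"az":0,"tx":0,"ty":0,"tz":0,"fingers":0.02},{"ax":2,"ay":0,"az":0,"tx":0,"ty":0,"tz":0,"fingers":0.0876},{"ax":2,"ay":0,"az":0,"tx":0,"ty":0,"tz":0,"fingers":0.0876},{"ax":2,"ay":0,"az":0,"tx":0,"ty":0,"tz":0,"fingers":0.0876},{"ax":2,"ay":0,"az":0,"tx":0,"ty":0,"tz":0,"fingers":0.0876}]' 25; python3 st.py
python3 -m creep '[{"ax":0,"ay":0,"az":0,"tx":0,"ty":0,"tz":0,"fingers":0.0876},{"ax":0,"ay":0,"az":0,"tx":-0.04,"ty":0,"tz":0,"fingers":0.0876},{"ax":0,"ay":0,"az":0,"tx":-0.08,"ty":0,"tz":0,"fingers":0.0876},{"ax":0,"ay":0,"az":0,"tx":-0.12,"ty":0,"tz":0,"fingers":0.0876},{"ax":0,"ay":0,"az":0,"tx":-0.15,"ty":0,"tz":0,"fingers":0.0876}]' 25; python3 st.py
```

```text
time_s: 8.5
tcp_pos: [0.6564, 0.1035, 0.1688]
eef_rot: [20.4, 90.0, 169.4]
contact_force: [-0.3, -0.7, 0.0]
gripper_width: 0.0503
[-0.3 -0.7  0. ] [-0.05  0.16  0.  ] jaw -121.02 j6 33.3 w 0.0503 p [0.6564 0.1035 0.1688]
time_s: 9.0
tcp_pos: [0.6569, 0.1034, 0.322]
eef_rot: [-135.6, 89.8, 13.4]
contact_force: [0.0, 0.1, 0.3]
gripper_width: 0.086
[0.  0.1 0.3] [0.03 0.08 0.01] jaw -121.01 j6 33.3 w 0.086 p [0.6569 0.1034 0.322 ]
```

```bash
python3 -m creep '[{"ax":8.5,"ay":0,"az":0,"tx":0,"ty":0.032,"tz":0.047,"fingers":0.0876},{"ax":17,"ay":0,"az":0,"tx":0,"ty":0.032,"tz":0.047,"fingers":0.0876},{"ax":25.5,"ay":0,"az":0,"tx":0,"ty":0.032,"tz":0.047,"fingers":0.0876},{"ax":34,"ay":0,"az":0,"tx":0,"ty":0.032,"tz":0.047,"fingers":0.0876},{"ax":42.5,"ay":0,"az":0,"tx":0,"ty":0.032,"tz":0.047,"fingers":0.0876}]' && python3 -m creep '[{"ax":8.5,"ay":0,"az":0,"tx":0,"ty":0,"tz":0,"fingers":0.0876},{"ax":17,"ay":0,"az":0,"tx":0,"ty":0,"tz":0,"fingers":0.0876},{"ax":25.5,"ay":0,"az":0,"tx":0,"ty":0,"tz":0,"fingers":0.0876},{"ax":34,"ay":0,"az":0,"tx":0,"ty":0,"tz":0,"fingers":0.0876},{"ax":42.5,"ay":0,"az":0,"tx":0,"ty":0,"tz":0,"fingers":0.0876}]' && python3 -m creep '[{"ax":8.5,"ay":0,"az":0,"tx":0,"ty":0,"tz":0,"fingers":0.0876},{"ax":17,"ay":0,"az":0,"tx":0,"ty":0,"tz":0,"fingers":0.0876},{"ax":25.5,"ay":0,"az":0,"tx":0,"ty":0,"tz":0,"fingers":0.0876},{"ax":34,"ay":0,"az":0,"tx":0,"ty":0,"tz":0,"fingers":0.0876},{"ax":42.5,"ay":0,"az":0,"tx":0,"ty":0,"tz":0,"fingers":0.0876}]';  python3 -m creep '[{"ax":8.5,"ay":0,"az":0,"tx":0,"ty":0,"tz":0,"fingers":0.0876},{"ax":17,"ay":0,"az":0,"tx":0,"ty":0,"tz":0,"fingers":0.0876},{"ax":21.5,"ay":0,"az":0,"tx":0,"ty":0,"tz":0,"fingers":0.0876},{"ax":21.5,"ay":0,"az":0,"tx":0,"ty":0,"tz":0,"fingers":0.0876}]'
python3 - <<'E'
from w import *
c=wristcap('w2');W=wcloud(c);H=hsv(c);z=W[...,2]
red=rng(H,(0,170,60),(6,255,255))|rng(H,(174,170,60),(180,255,255))
blue=rng(H,(100,120,40),(125,255,255))
for nm,m in dict(handle=red&(z>.185),blue=blue&(z>.13)&(z<.155),block=(z>.038)&(z<.05)&~blue&~red).items():
    k,l,s,ce=cv2.connectedComponentsWithStats(m.astype(np.uint8))
    for i in range(1,k):
        if s[i,4]<100: continue
        p=W[l==i];print(nm,s[i].tolist(),np.round(np.median(p,0)*1000),np.round(p.min(0)*1000),*rect(p))
go([.545,.101,.04],90)
E
```

```text
time_s: 9.5
tcp_pos: [0.5995, 0.1002, 0.3191]
eef_rot: [-73.2, 90.0, 32.9]
contact_force: [0.5, 0.9, 0.7]
gripper_width: 0.0876
time_s: 10.0
tcp_pos: [0.5997, 0.1002, 0.3189]
eef_rot: [-13.4, 90.0, 50.2]
contact_force: [0.4, 0.1, 0.0]
gripper_width: 0.0874
time_s: 10.5
tcp_pos: [0.5997, 0.1002, 0.3188]
eef_rot: [68.6, 90.0, 89.7]
contact_force: [0.8, -0.6, 0.5]
gripper_width: 0.088
time_s: 10.9
tcp_pos: [0.5997, 0.1002, 0.3188]
eef_rot: [89.3, 90.0, 89.2]
contact_force: [0.2, -0.4, -0.7]
gripper_width: 0.0874
handle [241, 196, 49, 47, 1208] [636. 116. 197.] [566.  89. 185.] [616.  116.2] [44.  96.3] 83.8
blue [237, 196, 28, 37, 426] [639.  94. 143.] [628.  83. 130.] [644.5  92.8] [19.9 49.2] 56.1
blue [240, 271, 47, 26, 1086] [741. 114. 143.] [721.  85. 130.] [739.7 114.1] [37.2 58.3] 1.2
block [433, 22, 17, 29, 171] [436. 349.  44.] [419. 337.  38.] [436.2 349. ] [40.7  2.3] 34.8
block [234, 97, 37, 106, 3310] [576. 102.  44.] [513.  76.  40.] [588.2 101.8] [150.6  50. ] 1.1
block [432, 126, 29, 45, 225] [578. 367.  44.] [552. 362.  38.] [582.  373.2] [23.2 63.7] 81.2
block [29, 190, 48, 21, 778] [ 662. -197.   45.] [ 645. -233.   38.] [ 663.3 -201.1] [32.8 62.1] 3.4
jaw now 90.1 tcp [0.5997 0.1002 0.3188] J [  27.9   11.7    0.4   -0.   -78.7 -117.8]
a [ 0.1  0.  -0. ] t [ 0.2788  0.0009 -0.0547] |t| 0.284
```

View pics/w2.png

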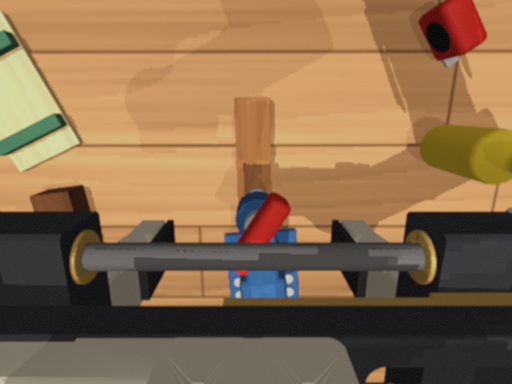

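```bash
python3 -m creep '[{"ax":-0.9,"ay":0,"az":0,"tx":0.015,"ty":0,"tz":-0.045,"fingers":0.0876},{"ax":-0.9,"ay":0,"az":0,"tx":0.06,"ty":0,"tz":-0.062,"fingers":0.0876},{"ax":-0.9,"ay":0,"az":0,"tx":0.11,"ty":0,"tz":-0.062,"fingers":0.0876},{"ax":-0.9,"ay":0,"az":0,"tx":0.16,"ty":0,"tz":-0.062,"fingers":0.0876},{"ax":-0.9,"ay":0,"az":0,"tx":0.21,"ty":0,"tz":-0.062,"fingers":0.0876}]' && python3 -m creep '[{"ax":0,"ay":0,"az":0,"tx":0.03,"ty":0,"tz":0,"fingers":0.0876},{"ax":0,"ay":0,"az":0,"tx":0.06,"ty":0,"tz":0,"fingers":0.0876},{"ax":0,"ay":0,"az":0,"tx":0.082,"ty":0,"tz":0,"fingers":0.0876},{"ax":0,"ay":0,"az":0,"tx":0.082,"ty":0,"tz":0,"fingers":0.0876}]'; python3 -c "
from h import *
go([.538,.1005,.012],91)"; python3 st.py
```

```text
time_s: 11.45
tcp_pos: [0.5377, 0.1004, 0.1079]
eef_rot: [27.5, 89.9, 28.6]
contact_force: [1.0, 0.8, 1.1]
gripper_width: 0.0875
time_s: 11.85
tcp_pos: [0.5358, 0.0992, 0.0239]
eef_rot: [-154.0, 89.7, -153.0]
contact_force: [0.1, -0.5, 0.2]
gripper_width: 0.0872
jaw now 91.0 tcp [0.5358 0.0992 0.0239] J [  31.1   21.2  -29.3   -0.   -39.8 -120.1]
a [-0.   -0.29  0.14] t [0.0119 0.0013 0.0023] |t| 0.012
[ 0.1 -0.5  0.2] [-0.02  0.09  0.05] jaw 91.0 j6 -120.1 w 0.0872 p [0.5358 0.0992 0.0239]
```

```bash
python3 -m creep '[{"ax":0,"ay":0,"az":0,"tx":0.011,"ty":0.001,"tz":0.001,"fingers":0.0876},{"ax":0,"ay":0,"az":0,"tx":0.011,"ty":0.001,"tz":0.001,"fingers":0.04},{"ax":0,"ay":0,"az":0,"tx":0.011,"ty":0.001,"tz":0.001,"fingers":0.04},{"ax":0,"ay":0,"az":0,"tx":0.011,"ty":0.001,"tz":0.001,"fingers":0.04},{"ax":0,"ay":0,"az":0,"tx":0.011,"ty":0.001,"tz":0.001,"fingers":0.04}]' 30; python3 -m creep '[{"ax":0,"ay":0,"az":0,"tx":0,"ty":0,"tz":0,"fingers":0.04},{"ax":0,"ay":0,"az":0,"tx":0,"ty":0,"tz":0,"fingers":0.04},{"ax":0,"ay":0,"az":0,"tx":0,"ty":0,"tz":0,"fingers":0.04}]' 30; python3 st.py
```

```text
time_s: 12.35
tcp_pos: [0.5392, 0.1015, 0.0166]
eef_rot: [28.0, 89.9, 28.9]
contact_force: [-0.2, -0.2, 1.0]
gripper_width: 0.0614
time_s: 12.65
tcp_pos: [0.5389, 0.1013, 0.0162]
eef_rot: [14.2, 90.0, 15.1]
contact_force: [-1.2, 0.1, 5.3]
gripper_width: 0.0498
[-1.2  0.1  5.3] [-0.07  0.51 -0.06] jaw 90.91 j6 -120.2 w 0.0498 p [0.5389 0.1013 0.0162]
```

```bash
python3 -m creep '[{"ax":0,"ay":0,"az":0,"tx":-0.0015,"ty":0,"tz":-0.01,"fingers":0.04},{"ax":0,"ay":0,"az":0,"tx":-0.0015,"ty":0,"tz":-0.025,"fingers":0.04},{"ax":0,"ay":0,"az":0,"tx":-0.0015,"ty":0,"tz":-0.04,"fingers":0.04}]' 30; python3 st.py;python3 -m creep '[{"ax":0,"ay":0,"az":0,"tx":0,"ty":0,"tz":-0.02,"fingers":0.04},{"ax":0,"ay":0,"az":0,"tx":0,"ty":0,"tz":-0.04,"fingers":0.04},{"ax":0,"ay":0,"az":0,"tx":0,"ty":0,"tz":-0.06,"fingers":0.04},{"ax":0,"ay":0,"az":0,"tx":0,"ty":0,"tz":-0.072,"fingers":0.04},{"ax":0,"ay":0,"az":0,"tx":0,"ty":0,"tz":-0.072,"fingers":0.04}]' 30; python3 st.py
```

```text
time_s: 12.95
tcp_pos: [0.4971, 0.1002, 0.0167]
eef_rot: [-161.2, 89.9, -160.3]
contact_force: [0.1, -1.0, -2.0]
gripper_width: 0.0498
[ 0.1 -1.  -2. ] [-0.03  0.11 -0.04] jaw 90.86 j6 -122.7 w 0.0498 p [0.4971 0.1002 0.0167]
time_s: 13.45
tcp_pos: [0.4248, 0.099, 0.0172]
eef_rot: [-160.7, 89.9, -159.8]
contact_force: [0.2, -0.0, -2.5]
gripper_width: 0.05
[ 0.2 -0.  -2.5] [ 0.    0.03 -0.05] jaw 90.93 j6 -128.2 w 0.05 p [0.4248 0.099  0.0172]
```

```bash
python3 -m creep '[{"ax":0,"ay":0,"az":0,"tx":0.001,"ty":0,"tz":0,"fingers":0.04},{"ax":0,"ay":0,"az":0,"tx":0.002,"ty":0,"tz":0,"fingers":0.04}]' 30; python3 st.py; python3 -m creep '[{"ax":0,"ay":0,"az":0,"tx":0,"ty":0,"tz":0,"fingers":0.0876},{"ax":0,"ay":0,"az":0,"tx":0,"ty":0,"tz":0,"fingers":0.0876},{"ax":0,"ay":0,"az":0,"tx":0,"ty":0,"tz":0,"fingers":0.0876},{"ax":0,"ay":0,"az":0,"tx":0,"ty":0,"tz":0,"fingers":0.0876},{"ax":0,"ay":0,"az":0,"tx":0,"ty":0,"tz":0,"fingers":0.0876}]' 30; python3 -m creep '[{"ax":0,"ay":0,"az":0,"tx":-0.03,"ty":0,"tz":0,"fingers":0.0876},{"ax":0,"ay":0,"az":0,"tx":-0.07,"ty":0,"tz":0.02,"fingers":0.0876},{"ax":0,"ay":0,"az":0,"tx":-0.12,"ty":0,"tz":0.06,"fingers":0.0876},{"ax":0,"ay":0,"az":0,"tx":-0.17,"ty":0,"tz":0.09,"fingers":0.0876},{"ax":0,"ay":0,"az":0,"tx":-0.20,"ty":0,"tz":0.10,"fingers":0.0876}]'; python3 -m creep '[{"ax":0,"ay":0,"az":0,"tx":0,"ty":0,"tz":0,"fingers":0.0876}]'
python3 - <<'E'
from w import *
from plant import viewer
c=wristcap('w3');W=wcloud(c);H=hsv(c);z=W[...,2]
blue=rng(H,(100,120,40),(125,255,255))
def rep(W,m):
    k,l,s,ce=cv2.connectedComponentsWithStats(m.astype(np.uint8))
    for i in range(1,k):
        if s[i,4]<200: continue
        p=W[l==i];print(s[i].tolist(),np.round(np.median(p,0)*1000),np.round(p.min(0)*1000),np.round(p.max(0)*1000),*rect(p))
rep(W,(z>.038)&(z<.05)&~blue)
c=viewer.capture('scene');W=cloud(c);z=W[...,2];cv2.imwrite('pics/s3.png',c['pixels'])
rep(W,(z>.038)&(z<.05))
c=viewer.capture('side');W=cloud(c);z=W[...,2];cv2.imwrite('pics/d3.png',c['pixels']);pickle.dump(c,open('d3.pkl','wb'))
rep(W,(z>.038)&(z<.05))
go([.49,.1,.04],91)
E
```

```text
time_s: 13.65
tcp_pos: [0.4275, 0.1, 0.0161]
eef_rot: [12.8, 90.0, 13.7]
contact_force: [-13.2, 2.7, 35.4]
gripper_width: 0.0499
[-13.2   2.7  35.4] [ 1.1   5.22 -0.01] jaw 90.94 j6 -128.2 w 0.0499 p [0.4275 0.1    0.0161]
time_s: 14.15
tcp_pos: [0.4269, 0.0995, 0.0152]
eef_rot: [-134.6, 90.0, -133.7]
contact_force: [0.3, -0.5, 0.8]
gripper_width: 0.0837
time_s: 14.65
tcp_pos: [0.5262, 0.1007, 0.2137]
eef_rot: [-150.1, 90.0, -149.2]
contact_force: [1.6, 0.8, -0.6]
gripper_width: 0.0876
time_s: 14.75
tcp_pos: [0.5307, 0.1022, 0.2185]
eef_rot: [17.1, 89.4, 18.0]
contact_force: [-1.2, 0.2, -0.0]
gripper_width: 0.0877
[476, 38, 34, 75, 614] [427. 346.  44.] [389. 333.  38.] [461. 370.  50.] [427.4 350.2] [72.9 27.2] 10.1
[227, 48, 50, 175, 7993] [486. 102.  44.] [402.  76.  41.] [591. 128.  47.] [496.6 102. ] [188.9  50.1] 0.8
[473, 193, 39, 18, 233] [559. 375.  44.] [551. 363.  38.] [573. 403.  50.] [558.9 381.4] [ 9.  44.2] 28.5
[218, 160, 63, 44, 991] [503.  96.  43.] [401.  71.  38.] [593. 126.  50.] [497.3  97.7] [191.7  54. ] 1.1
[206, 281, 49, 42, 1060] [ 703. -202.   44.] [ 648. -236.   38.] [ 753. -164.   50.] [ 699.9 -200.2] [100.6  62.8] 7.0
[0, 114, 134, 160, 483] [1237.  173.   44.] [1229. -323.   38.] [1243.  469.   50.] [1235.9   73.2] [791.3  13. ] 89.9
[230, 157, 27, 16, 267] [ 706. -188.   46.] [ 646. -230.   38.] [ 752. -161.   50.] [ 699.5 -196.5] [99.9 67.5] 6.6
[243, 228, 61, 29, 817] [497. 105.  46.] [403.  74.  38.] [593. 129.  50.] [497.9 102. ] [189.8  54.8] 1.6
jaw now 90.86 tcp [0.5249 0.1009 0.2116] J [  31.9    8.   -18.3   -0.   -63.8 -121. ]
a [-0.14 -0.05 -0.01] t [ 0.1716 -0.0004 -0.0347] |t| 0.175
```

View pics/w3.png

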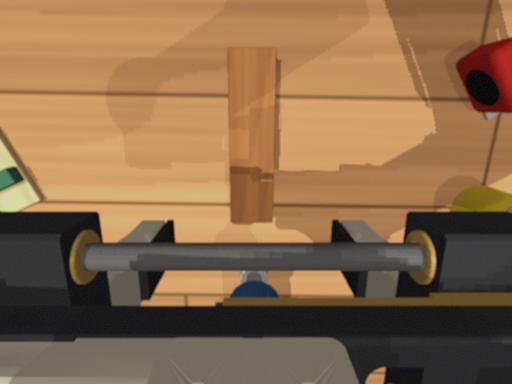

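View pics/d3.png

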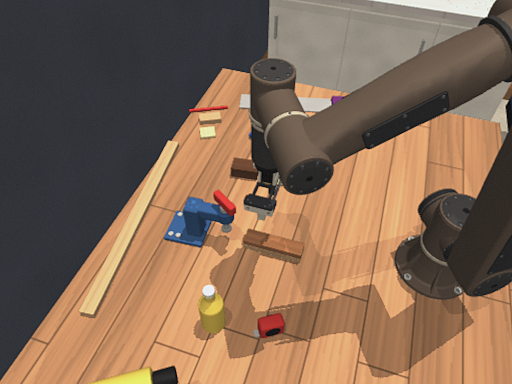

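Block lies fully out (wrist view: (230–275, 48–222), clear of the pad at (255,278)), released. Before picking it, I'll take a wrist look at the rack.

```bash
python3 -m creep '[{"ax":-3,"ay":0,"az":0,"tx":-0.02,"ty":-0.035,"tz":0.006,"fingers":0.0876},{"ax":-6,"ay":0,"az":0,"tx":-0.03,"ty":-0.08,"tz":0.012,"fingers":0.0876},{"ax":-10,"ay":0,"az":0,"tx":-0.04,"ty":-0.125,"tz":0.018,"fingers":0.0876},{"ax":-13,"ay":0,"az":0,"tx":-0.05,"ty":-0.17,"tz":0.024,"fingers":0.0876},{"ax":-16,"ay":0,"az":0,"tx":-0.057,"ty":-0.21,"tz":0.03,"fingers":0.0876}]'; python3 -c "
from h import *
go([.576,-.228,.27],114)"
```

```text
time_s: 15.4
tcp_pos: [0.5577, -0.1101, 0.2683]
eef_rot: [166.1, 89.9, -176.9]
contact_force: [1.1, 1.4, -0.2]
gripper_width: 0.0875
jaw now 107.04 tcp [ 0.5577 -0.1101  0.2683] J [  8.5   9.2  -9.2  -0.  -71.7 -81.5]
a [-6.96 -0.11 -0.03] t [-0.0017 -0.1181 -0.017 ] |t| 0.119
```

```bash
python3 -m creep '[{"ax":-2,"ay":0,"az":0,"tx":0,"ty":-0.04,"tz":-0.006,"fingers":0.0876},{"ax":-5,"ay":0,"az":0,"tx":0,"ty":-0.08,"tz":-0.012,"fingers":0.0876},{"ax":-7,"ay":0,"az":0,"tx":0,"ty":-0.118,"tz":-0.017,"fingers":0.0876},{"ax":-7,"ay":0,"az":0,"tx":0,"ty":-0.118,"tz":-0.017,"fingers":0.0876},{"ax":-7,"ay":0,"az":0,"tx":0,"ty":-0.118,"tz":-0.017,"fingers":0.0876}]';python3 -m creep '[{"ax":0,"ay":0,"az":0,"tx":0,"ty":0,"tz":0,"fingers":0.0876},{"ax":0,"ay":0,"az":0,"tx":0,"ty":0,"tz":0,"fingers":0.0876}]'
cat > rk.py <<'E'
from w import *
import sys
c=wristcap(sys.argv[1]);_,p2,_=pose();print('pose drift',np.round((p2-c['p'])*1000,1));W=wcloud(c);H=hsv(c);z=W[...,2]
green=rng(H,(60,60,20),(95,255,170))&(z>.02)&(z<.045)
rk=rng(H,(22,40,100),(40,140,255))&(z>.005)&(z<.022)
for nm,m in(('g',green),('r',rk),('rack',green|rk)):
    k,l,s,ce=cv2.connectedComponentsWithStats(m.astype(np.uint8))
    for i in range(1,k):
        if s[i,4]<300: continue
        p=W[l==i];print(nm,s[i].tolist(),np.round(np.median(p,0)*1000),*rect(p))
E
python3 rk.py w4
```

```text
time_s: 15.9
tcp_pos: [0.5756, -0.2267, 0.2671]
eef_rot: [144.6, 89.8, 168.4]
contact_force: [-0.8, 0.9, -0.8]
gripper_width: 0.0873
time_s: 16.1
tcp_pos: [0.5765, -0.2251, 0.2689]
eef_rot: [126.8, 90.0, 150.8]
contact_force: [0.1, -0.6, -0.1]
gripper_width: 0.0875
pose drift [ 0.1 -0.1  0.3]
g [207, 48, 88, 18, 1420] [ 457. -280.   30.] [ 456.2 -279.9] [ 18.2 106.9] 24.5
g [211, 147, 81, 14, 1078] [ 564. -233.   30.] [ 564.3 -231.2] [ 17.7 106. ] 24.3
r [207, 24, 87, 24, 1995] [ 431. -292.   12.] [ 431.3 -291.5] [ 27.1 108.5] 24.9
r [209, 66, 84, 80, 6035] [ 510. -258.   12.] [ 510.2 -255.8] [100.3 108.8] 24.3
r [212, 161, 79, 20, 1402] [ 589. -221.   12.] [ 588.5 -220.3] [ 26.7 108.9] 25.0
rack [207, 24, 87, 24, 1995] [ 431. -292.   12.] [ 431.3 -291.5] [ 27.1 108.5] 24.9
rack [207, 48, 88, 98, 7455] [ 499. -262.   12.] [ 501.9 -259.5] [118.3 108.8] 24.5
rack [211, 147, 81, 14, 1078] [ 564. -233.   30.] [ 564.3 -231.2] [ 17.7 106. ] 24.3
rack [212, 161, 79, 20, 1402] [ 589. -221.   12.] [ 588.5 -220.3] [ 26.7 108.9] 25.0
```

View pics/w4.png

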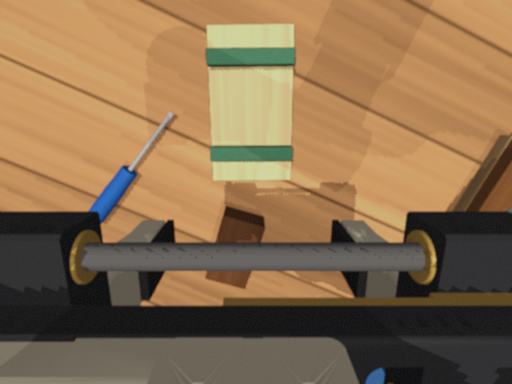

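```bash
python3 -c "
from h import *
go([.56,.1013,.26],91.1)"
python3 -m creep '[{"ax":4,"ay":0,"az":0,"tx":0,"ty":0.035,"tz":0.015,"fingers":0.0876},{"ax":8,"ay":0,"az":0,"tx":0,"ty":0.08,"tz":0.035,"fingers":0.0876},{"ax":12,"ay":0,"az":0,"tx":0,"ty":0.125,"tz":0.055,"fingers":0.0876},{"ax":16,"ay":0,"az":0,"tx":0,"ty":0.17,"tz":0.07,"fingers":0.0876},{"ax":20,"ay":0,"az":0,"tx":0,"ty":0.21,"tz":0.085,"fingers":0.0876}]'; python3 -c "
from h import *
go([.56,.1013,.26],91.1)"
```

```text
jaw now 113.98 tcp [ 0.5766 -0.2251  0.2691] J [ -3.3  14.   -3.   -0.  -73.  -62.7]
a [ 2.288e+01  0.000e+00 -1.000e-02] t [0.0092 0.305  0.1175] |t| 0.327
time_s: 16.65
tcp_pos: [0.5686, 0.003, 0.2696]
eef_rot: [23.8, 89.9, 27.7]
contact_force: [0.2, -0.5, 0.3]
gripper_width: 0.0876
jaw now 93.83 tcp [0.5686 0.003  0.2696] J [  20.     9.1   -9.2   -0.   -71.7 -106.2]
a [ 2.73  0.05 -0.02] t [ 0.0096  0.0986 -0.002 ] |t| 0.099
```

```bash
python3 -m creep '[{"ax":1,"ay":0,"az":0,"tx":0.005,"ty":0.04,"tz":-0.002,"fingers":0.0876},{"ax":2.7,"ay":0,"az":0,"tx":0.01,"ty":0.08,"tz":-0.002,"fingers":0.0876},{"ax":2.7,"ay":0,"az":0,"tx":0.01,"ty":0.0985,"tz":-0.002,"fingers":0.0876},{"ax":2.7,"ay":0,"az":0,"tx":0.01,"ty":0.0985,"tz":-0.002,"fingers":0.0876},{"ax":2.7,"ay":0,"az":0,"tx":0.01,"ty":0.0985,"tz":-0.002,"fingers":0.0876}]';python3 -m creep '[{"ax":0,"ay":0,"az":0,"tx":0,"ty":0,"tz":0,"fingers":0.0876},{"ax":0,"ay":0,"az":0,"tx":0,"ty":0,"tz":0,"fingers":0.0876}]'
python3 - <<'E'
from w import *
c=wristcap('w5');_,p2,_=pose();print('drift',np.round((p2-c['p'])*1000,1));W=wcloud(c);H=hsv(c);z=W[...,2]
blue=rng(H,(100,120,40),(125,255,255))
k,l,s,ce=cv2.connectedComponentsWithStats(((z>.040)&(z<.048)&~blue).astype(np.uint8))
for i in range(1,k):
    if s[i,4]>1000:
        p=W[l==i];print(s[i].tolist(),np.round(np.median(p,0)*1000),*rect(p),'pca',np.degrees(np.arctan2(*cv2.PCACompute2(p[:,:2].astype(np.float32),None)[1][0][::-1])))
go([.497,.1013,.016],91.1)
E
```

```text
time_s: 17.15
tcp_pos: [0.5602, 0.0991, 0.2593]
eef_rot: [2.6, 90.0, 3.9]
contact_force: [0.2, 0.1, 0.9]
gripper_width: 0.0877
time_s: 17.35
tcp_pos: [0.5606, 0.0975, 0.2593]
eef_rot: [19.1, 90.0, 20.2]
contact_force: [-0.6, 0.1, 0.9]
gripper_width: 0.0876
drift [ 0. -0. -0.]
[236, 28, 44, 163, 6759] [487. 102.  44.] [496.2 102.1] [189.1  50. ] 0.6 pca 0.6229707
jaw now 91.13 tcp [0.5607 0.0975 0.2592] J [  29.6    9.4  -10.1    0.   -70.5 -118.4]
a [ 0.03  0.01 -0.  ] t [ 0.2432  0.005  -0.0636] |t| 0.251
```

```bash
python3 -m creep '[{"ax":0.4,"ay":0,"az":0,"tx":0.01,"ty":0.0056,"tz":-0.045,"fingers":0.0876},{"ax":0.4,"ay":0,"az":0,"tx":0.05,"ty":0.0056,"tz":-0.064,"fingers":0.0876},{"ax":0.4,"ay":0,"az":0,"tx":0.10,"ty":0.0056,"tz":-0.064,"fingers":0.0876},{"ax":0.4,"ay":0,"az":0,"tx":0.15,"ty":0.0056,"tz":-0.064,"fingers":0.0876},{"ax":0.4,"ay":0,"az":0,"tx":0.17,"ty":0.0056,"tz":-0.064,"fingers":0.0876}]'; python3 -m creep '[{"ax":0,"ay":0,"az":0,"tx":0,"ty":0,"tz":0,"fingers":0.0876},{"ax":0,"ay":0,"az":0,"tx":0,"ty":0,"tz":0,"fingers":0.0876}]'; python3 -c "
from h import *
go([.4963,.102,.017],90.7)"
```

```text
time_s: 17.9
tcp_pos: [0.494, 0.1007, 0.0854]
eef_rot: [-157.0, 89.7, -156.3]
contact_force: [1.2, -0.8, 0.2]
gripper_width: 0.0875
time_s: 18.1
tcp_pos: [0.4972, 0.1023, 0.0898]
eef_rot: [-49.0, 90.0, -48.2]
contact_force: [0.2, 0.5, 0.2]
gripper_width: 0.0877
jaw now 90.78 tcp [0.4972 0.1023 0.0898] J [  33.8   12.7  -30.6    0.   -46.7 -123.1]
a [0.08 0.02 0.02] t [ 0.0728 -0.0003 -0.0009] |t| 0.073
```

```bash
python3 -m creep '[{"ax":0,"ay":0,"az":0,"tx":0.03,"ty":0,"tz":-0.0009,"fingers":0.0876},{"ax":0,"ay":0,"az":0,"tx":0.055,"ty":0,"tz":-0.0009,"fingers":0.0876},{"ax":0,"ay":0,"az":0,"tx":0.072,"ty":0,"tz":-0.0009,"fingers":0.0876},{"ax":0,"ay":0,"az":0,"tx":0.072,"ty":0,"tz":-0.0009,"fingers":0.04},{"ax":0,"ay":0,"az":0,"tx":0.072,"ty":0,"tz":-0.0009,"fingers":0.04}]' 35; python3 -m creep '[{"ax":0,"ay":0,"az":0,"tx":0,"ty":0,"tz":0,"fingers":0.04},{"ax":0,"ay":0,"az":0,"tx":0,"ty":0,"tz":0,"fingers":0.04},{"ax":0,"ay":0,"az":0,"tx":0,"ty":0,"tz":0,"fingers":0.04},{"ax":0,"ay":0,"az":0,"tx":0,"ty":0,"tz":0,"fingers":0.04}]' 35;python3 st.py
```

```text
time_s: 18.6
tcp_pos: [0.4969, 0.1031, 0.0187]
eef_rot: [23.9, 89.9, 24.7]
contact_force: [0.3, -0.4, -0.1]
gripper_width: 0.0767
time_s: 19.0
tcp_pos: [0.496, 0.1027, 0.0179]
eef_rot: [20.5, 89.9, 21.3]
contact_force: [-0.9, -0.6, 6.8]
gripper_width: 0.0499
[-0.9 -0.6  6.8] [-0.22  0.46 -0.05] jaw 90.81 j6 -123.2 w 0.0499 p [0.496  0.1027 0.0179]
```

```bash
python3 -m creep '[{"ax":0,"ay":0,"az":0,"tx":-0.01,"ty":0,"tz":0,"fingers":0.04},{"ax":0,"ay":0,"az":0,"tx":-0.03,"ty":0,"tz":0,"fingers":0.04},{"ax":0,"ay":0,"az":0,"tx":-0.06,"ty":0,"tz":0,"fingers":0.04},{"ax":0,"ay":0,"az":0,"tx":-0.09,"ty":0,"tz":0,"fingers":0.04},{"ax":0,"ay":0,"az":0,"tx":-0.11,"ty":0,"tz":0,"fingers":0.04}]' 35;python3 st.py; python3 -c "
from h import *
go([.51,-.2558,.13],114.5)"
```

```text
time_s: 19.5
tcp_pos: [0.496, 0.1028, 0.1297]
eef_rot: [29.2, 89.9, 30.0]
contact_force: [0.8, 0.7, -2.0]
gripper_width: 0.0496
[ 0.8  0.7 -2. ] [ 0.08 -0.07  0.04] jaw 90.81 j6 -123.2 w 0.0496 p [0.496  0.1028 0.1297]
jaw now 90.81 tcp [0.496  0.1028 0.1297] J [  34.     9.7  -28.1    0.   -52.1 -123.2]
a [-23.69   0.11  -0.03] t [-0.0007 -0.3587  0.009 ] |t| 0.359
```

```bash
python3 -m creep '[{"ax":-1,"ay":0,"az":0,"tx":-0.001,"ty":-0.02,"tz":0.001,"fingers":0.04},{"ax":-4,"ay":0,"az":0,"tx":-0.001,"ty":-0.055,"tz":0.002,"fingers":0.04},{"ax":-7,"ay":0,"az":0,"tx":-0.001,"ty":-0.09,"tz":0.003,"fingers":0.04},{"ax":-10,"ay":0,"az":0,"tx":-0.001,"ty":-0.125,"tz":0.004,"fingers":0.04},{"ax":-13,"ay":0,"az":0,"tx":-0.001,"ty":-0.16,"tz":0.005,"fingers":0.04}]' 35;python3 st.py; python3 -c "
from h import *
go([.51,-.2558,.13],114.5)"
```

```text
time_s: 20.0
tcp_pos: [0.5024, -0.0586, 0.1287]
eef_rot: [52.1, 90.0, 66.1]
contact_force: [1.1, -0.1, -1.0]
gripper_width: 0.0498
[ 1.1 -0.1 -1. ] [ 0.07 -0.1   0.06] jaw 103.94 j6 -91.7 w 0.0498 p [ 0.5024 -0.0586  0.1287]
jaw now 103.94 tcp [ 0.5024 -0.0586  0.1287] J [ 15.6   9.8 -28.1  -0.  -52.1 -91.7]
a [-1.056e+01  1.000e-02 -1.000e-02] t [-0.0014 -0.1932 -0.0402] |t| 0.197
```

```bash
python3 -m creep '[{"ax":-2,"ay":0,"az":0,"tx":-0.001,"ty":-0.045,"tz":-0.009,"fingers":0.04},{"ax":-5,"ay":0,"az":0,"tx":-0.001,"ty":-0.09,"tz":-0.019,"fingers":0.04},{"ax":-8,"ay":0,"az":0,"tx":-0.001,"ty":-0.135,"tz":-0.028,"fingers":0.04},{"ax":-10,"ay":0,"az":0,"tx":-0.001,"ty":-0.17,"tz":-0.035,"fingers":0.04},{"ax":-10.5,"ay":0,"az":0,"tx":-0.001,"ty":-0.193,"tz":-0.040,"fingers":0.04}]' 35;python3 -m creep '[{"ax":0,"ay":0,"az":0,"tx":0,"ty":0,"tz":0,"fingers":0.04},{"ax":0,"ay":0,"az":0,"tx":0,"ty":0,"tz":0,"fingers":0.04},{"ax":0,"ay":0,"az":0,"tx":0,"ty":0,"tz":0,"fingers":0.04}]' 35;python3 st.py
python3 - <<'E'
from w import *
go([.51,-.2558,.055],114.5)
c=wristcap('w6');W=wcloud(c);z=W[...,2]
E
```

```text
time_s: 20.5
tcp_pos: [0.5094, -0.2567, 0.1294]
eef_rot: [152.0, 90.0, 176.2]
contact_force: [-0.9, 1.0, -2.1]
gripper_width: 0.0497
time_s: 20.8
tcp_pos: [0.5098, -0.2538, 0.1292]
eef_rot: [96.1, 90.0, 120.4]
contact_force: [-0.1, 1.3, -1.3]
gripper_width: 0.05
[-0.1  1.3 -1.3] [ 0.02  0.03 -0.  ] jaw 114.3 j6 -58.9 w 0.05 p [ 0.5098 -0.2538  0.1292]
jaw now 114.3 tcp [ 0.5098 -0.2538  0.1292] J [ -6.8  15.5 -20.4  -0.  -54.2 -58.9]
a [-0.2  -0.   -0.02] t [ 0.0742 -0.0019 -0.0007] |t| 0.074
```

View pics/w6.png

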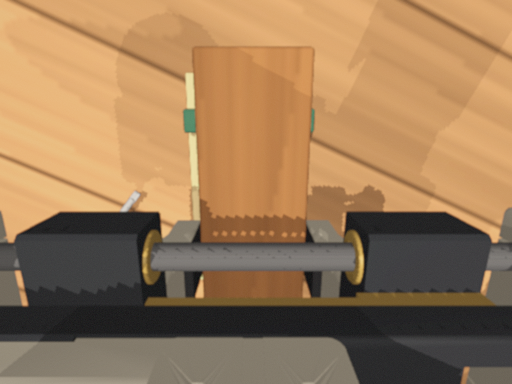

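```bash
python3 -m creep '[{"ax":-0.2,"ay":0,"az":0,"tx":0.02,"ty":-0.002,"tz":-0.0007,"fingers":0.04},{"ax":-0.2,"ay":0,"az":0,"tx":0.045,"ty":-0.002,"tz":-0.0007,"fingers":0.04},{"ax":-0.2,"ay":0,"az":0,"tx":0.065,"ty":-0.002,"tz":-0.0007,"fingers":0.04},{"ax":-0.2,"ay":0,"az":0,"tx":0.075,"ty":-0.002,"tz":-0.0007,"fingers":0.04},{"ax":-0.2,"ay":0,"az":0,"tx":0.075,"ty":-0.002,"tz":-0.0007,"fingers":0.04}]' 35;python3 -m creep '[{"ax":0,"ay":0,"az":0,"tx":0,"ty":0,"tz":0,"fingers":0.04},{"ax":0,"ay":0,"az":0,"tx":0,"ty":0,"tz":0,"fingers":0.04},{"ax":0,"ay":0,"az":0,"tx":0,"ty":0,"tz":0,"fingers":0.04}]' 35;python3 st.py; python3 -c "
from h import *
go([.51,-.2558,.048],114.5)"
```

```text
time_s: 21.35
tcp_pos: [0.5095, -0.2556, 0.053]
eef_rot: [144.6, 89.9, 169.2]
contact_force: [0.5, -1.1, -2.8]
gripper_width: 0.0501
time_s: 21.65
tcp_pos: [0.5109, -0.2565, 0.0552]
eef_rot: [-34.8, 89.9, -10.3]
contact_force: [0.9, 0.9, -2.6]
gripper_width: 0.0494
[ 0.9  0.9 -2.6] [ 0.05  0.03 -0.01] jaw 114.51 j6 -58.4 w 0.0494 p [ 0.5109 -0.2565  0.0552]
jaw now 114.51 tcp [ 0.5109 -0.2565  0.0552] J [ -7.1  20.5 -24.7   0.  -44.7 -58.4]
a [0.01 0.09 0.06] t [ 0.0072  0.001  -0.0005] |t| 0.007
```

```bash
python3 -m creep '[{"ax":0,"ay":0,"az":0,"tx":0.002,"ty":0.001,"tz":-0.0005,"fingers":0.04},{"ax":0,"ay":0,"az":0,"tx":0.004,"ty":0.001,"tz":-0.0005,"fingers":0.04},{"ax":0,"ay":0,"az":0,"tx":0.005,"ty":0.001,"tz":-0.0005,"fingers":0.04},{"ax":0,"ay":0,"az":0,"tx":0.005,"ty":0.001,"tz":-0.0005,"fingers":0.04}]' 35;python3 st.py;python3 -m creep '[{"ax":0,"ay":0,"az":0,"tx":0.001,"ty":0,"tz":0,"fingers":0.04},{"ax":0,"ay":0,"az":0,"tx":0.001,"ty":0,"tz":0,"fingers":0.04}]' 35;python3 st.py
```

```text
time_s: 22.05
tcp_pos: [0.5091, -0.2557, 0.0489]
eef_rot: [146.6, 90.0, 171.1]
contact_force: [0.9, 0.4, -1.6]
gripper_width: 0.0501
[ 0.9  0.4 -1.6] [-0.02  0.07 -0.  ] jaw 114.49 j6 -58.5 w 0.0501 p [ 0.5091 -0.2557  0.0489]
time_s: 22.25
tcp_pos: [0.5094, -0.2558, 0.048]
eef_rot: [-153.4, 90.0, -128.9]
contact_force: [0.1, -0.9, -1.5]
gripper_width: 0.0495
[ 0.1 -0.9 -1.5] [ 0.02 -0.04 -0.02] jaw 114.49 j6 -58.5 w 0.0495 p [ 0.5094 -0.2558  0.048 ]
```

Still carrying the weight, so I'll step down until it touches.

```bash
python3 -m creep '[{"ax":0,"ay":0,"az":0,"tx":0.001,"ty":0,"tz":0,"fingers":0.04},{"ax":0,"ay":0,"az":0,"tx":0.001,"ty":0,"tz":0,"fingers":0.04}]' 35;python3 st.py
```

```text
time_s: 22.45
tcp_pos: [0.5094, -0.2558, 0.0479]
eef_rot: [-63.1, 90.0, -38.6]
contact_force: [-3.1, 0.8, 6.3]
gripper_width: 0.0497
[-3.1  0.8  6.3] [ 0.7   0.88 -0.07] jaw 114.51 j6 -58.5 w 0.0497 p [ 0.5094 -0.2558  0.0479]
```

```bash
python3 -m creep '[{"ax":0,"ay":0,"az":0,"tx":0,"ty":0,"tz":0,"fingers":0.0876},{"ax":0,"ay":0,"az":0,"tx":0,"ty":0,"tz":0,"fingers":0.0876},{"ax":0,"ay":0,"az":0,"tx":0,"ty":0,"tz":0,"fingers":0.0876},{"ax":0,"ay":0,"az":0,"tx":0,"ty":0,"tz":0,"fingers":0.0876},{"ax":0,"ay":0,"az":0,"tx":0,"ty":0,"tz":0,"fingers":0.0876}]' 35; python3 -m creep '[{"ax":0,"ay":0,"az":0,"tx":0,"ty":0,"tz":0,"fingers":0.0876},{"ax":0,"ay":0,"az":0,"tx":-0.03,"ty":0,"tz":0,"fingers":0.0876},{"ax":0,"ay":0,"az":0,"tx":-0.07,"ty":0,"tz":0.0,"fingers":0.0876},{"ax":0,"ay":0,"az":0,"tx":-0.12,"ty":0,"tz":0.02,"fingers":0.0876},{"ax":0,"ay":0,"az":0,"tx":-0.17,"ty":0,"tz":0.05,"fingers":0.0876}]'; python3 -m creep '[{"ax":0,"ay":0,"az":0,"tx":-0.04,"ty":0,"tz":0.03,"fingers":0.0876},{"ax":0,"ay":0,"az":0,"tx":-0.05,"ty":0,"tz":0.04,"fingers":0.0876},{"ax":0,"ay":0,"az":0,"tx":-0.05,"ty":0,"tz":0.04,"fingers":0.0876},{"ax":0,"ay":0,"az":0,"tx":-0.05,"ty":0,"tz":0.04,"fingers":0.0876},{"ax":0,"ay":0,"az":0,"tx":-0.05,"ty":0,"tz":0.04,"fingers":0.0876}]';  python3 rk.py w7
python3 - <<'E'
from w import *
from plant import viewer
c=pickle.load(open('w7.pkl','rb'));W=wcloud(c)
def rep(n,W,lo,hi):
    z=W[...,2];k,l,s,ce=cv2.connectedComponentsWithStats(((z>lo)&(z<hi)).astype(np.uint8))
    for i in range(1,k):
        if s[i,4]<250: continue
        p=W[l==i];print(n,np.round(np.median(p,0)*1000),*rect(p),'pca',np.degrees(np.arctan2(*cv2.PCACompute2(p[:,:2].astype(np.float32),None)[1][0][::-1])))
rep('w',W,.068,.08)
for n in('scene','side'):
    c=viewer.capture(n);cv2.imwrite(f'pics/{n}7.png',c['pixels']);pickle.dump(c,open(f'{n}7.pkl','wb'));rep(n,cloud(c),.068,.082)
E
```

```text
time_s: 22.95
tcp_pos: [0.5093, -0.2557, 0.047]
eef_rot: [156.6, 90.0, -178.9]
contact_force: [0.6, 0.5, 0.3]
gripper_width: 0.0839
time_s: 23.45
tcp_pos: [0.5488, -0.2377, 0.209]
eef_rot: [-39.6, 90.0, -15.2]
contact_force: [2.0, -0.3, -0.3]
gripper_width: 0.0875
time_s: 23.95
tcp_pos: [0.5844, -0.221, 0.2552]
eef_rot: [143.4, 89.9, 167.9]
contact_force: [-0.6, 0.5, 0.5]
gripper_width: 0.0874
pose drift [ 0.1 -0.1  0.2]
g [205, 38, 22, 18, 371] [ 473. -317.   30.] [ 473.3 -317.3] [17.9 24.8] 23.1
g [277, 38, 20, 18, 334] [ 439. -242.   30.] [ 438.6 -241.8] [18.6 22.5] 25.6
r [205, 13, 23, 24, 528] [ 448. -329.   12.] [ 448.  -329.5] [25.9 26.8] 24.1
r [277, 13, 20, 24, 423] [ 413. -252.   12.] [ 412.9 -252.2] [25.7 23.4] 24.8
r [207, 57, 23, 84, 1652] [ 526. -293.   12.] [ 526.9 -293.3] [100.6  26.6] 24.5
r [276, 60, 19, 81, 1027] [ 485. -219.   12.] [ 493.  -214.8] [97.6 21.1] 23.2
r [210, 157, 21, 20, 379] [ 605. -258.   12.] [ 605.9 -257.5] [26.9 26.2] 26.3
rack [205, 13, 23, 24, 528] [ 448. -329.   12.] [ 448.  -329.5] [25.9 26.8] 24.1
rack [277, 13, 20, 24, 423] [ 413. -252.   12.] [ 412.9 -252.2] [25.7 23.4] 24.8
rack [205, 38, 22, 18, 371] [ 473. -317.   30.] [ 473.3 -317.3] [17.9 24.8] 23.1
rack [277, 38, 20, 18, 334] [ 439. -242.   30.] [ 438.6 -241.8] [18.6 22.5] 25.6
rack [207, 57, 23, 84, 1652] [ 526. -293.   12.] [ 526.9 -293.3] [100.6  26.6] 24.5
rack [276, 60, 19, 81, 1027] [ 485. -219.   12.] [ 493.  -214.8] [97.6 21.1] 23.2
rack [210, 157, 21, 20, 379] [ 605. -258.   12.] [ 605.9 -257.5] [26.9 26.2] 26.3
w [ 500. -258.   74.] [ 509.6 -254.2] [188.9  50.1] 24.4 pca 24.421558
scene [ 515. -258.   73.] [ 511.2 -257.9] [190.9  52.8] 24.8 pca 24.4238
side [1237.  -70.   75.] [1237.  -485.9] [1866.4   12. ] 90.0 pca 89.9553
side [ 511. -251.   76.] [ 510.6 -253.7] [190.4  59.5] 23.6 pca 24.552952
```

View pics/w7.png

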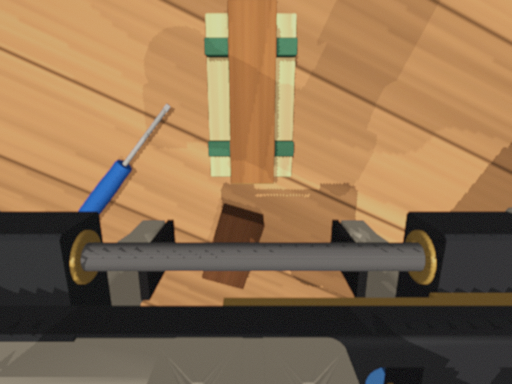

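View pics/scene7.png

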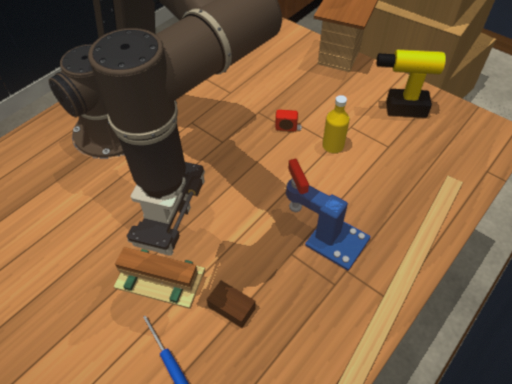

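View pics/side7.png

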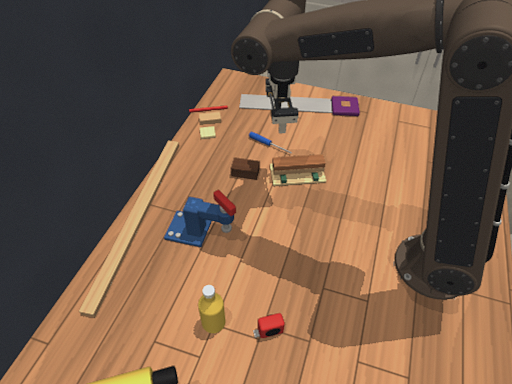

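The wrist view shows the block across both bearers: the bearer ends stick out evenly at (217,47)/(287,47) and (219,148)/(285,148). The bystanders look unmoved and the handle is still open. I'm handing the job in.

Run:
```python
from h import *
for n in('0','7'):
    c=pickle.load(open(f'scene{n}.pkl','rb'));W=cloud(c);H=hsv(c);z=W[...,2]
    red=rng(H,(0,170,60),(6,255,255))|rng(H,(174,170,60),(180,255,255));yel=rng(H,(20,150,60),(32,255,255));bl=rng(H,(100,120,40),(125,255,255))
    ins=(W[...,0]>.2)&(W[...,0]<1)&(np.abs(W[...,1])<.6)
    for nm,m in dict(handle=red&(z>.185),tape=red&(z<.1),glue=yel&(z>.02),off=(z>.038)&(z<.05)&(W[...,1]<-.15)&(W[...,0]>.62),sd=bl&(W[...,1]<-.3)).items():
        print(n,nm,*rect(W[m&ins]))
from plant import order
print(order.close_job())
```

```text
0 handle [658.7 101.8] [25.2 87.7] 88.7
0 tape [465.2 324. ] [ 67.7 267.2] 45.2
0 glue [593.2 380.7] [65.4 52.8] 28.7
0 off [ 700.  -200.5] [101.7  61.4] 8.0
0 sd [ 701.6 -389.8] [23.8 90.4] 74.8
7 handle [657.9 100.3] [23.6 88.5] 59.3
7 tape [410.3 384.4] [ 65.4 105.2] 37.3
7 glue [592.8 382.3] [65.7 52.6] 34.3
7 off [ 701.  -200.4] [100.2  61.8] 7.5
7 sd [ 701.7 -390.1] [24. 92.] 75.5
the job is handed in; nothing more can be done
None
```

The job is done and handed in at about 24 s of the 69 s allowed. The block lies flat across both bearers and the screw is open.

- **Screw:** The thread opens counter-clockwise. The handle turned about 150° with little resistance until the end stop, where the moment jumped to 0.84 N m. I backed off about 2° and let go. Afterwards the bar measured about 149° from where it started.
- **Block:** I drew it about 110 mm out by its free end, left it on the bench and let go. I then picked it up by its middle and laid it on the rack.
- **Placing:** The wrist camera puts the block's middle within about 2 mm of the rack's centre and within about 0.2° of square, with its top at 74 mm as it should be. The other two cameras agree to about 4 mm.
- **Bystanders:** Glue, offcut and screwdriver positions match the first pictures within 2 mm. The final check on the tape measure failed because its colour mask picked up stray red, so that number is no use. It looks unmoved in the pictures.
- **Forces:** The highest I saw was about 38 N at the wrist, pressing the block briefly onto the bench when setting it down after drawing it out. It came through the gripped block, not the gripper's body.

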